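# Find the loose bolt and hold its cap open

## Task

One of the three bolts of the bolt fixture is loose. Tap the bolt heads from above, with all the caps shut, until you find the one that gives way and sinks; then lift that bolt's hinged cap by its bar to at least 40 degrees open and finish there, still holding it up so that I can get at the bolt. Leave the other two caps shut and do not shift the things lying round the fixture.

Things in the scene. Friction and masses are not known exactly. Their poses are not given: they have to be found in the camera images.
- fixture: fixed fixture: dark steel bed plate 130 x 232 x 8 mm, on it an aluminium rail (top 36 mm above the bench, front face at x = -25 mm). Origin on the bench below it; x points from the front (bar side, towards the robot) to the hinge side, y along the row, right to left: bolts 1, 2, 3 at y = -64, 0, +64 mm (x = 3 mm); z up
- bolt1_head (a point): middle of the top face of the right-hand bolt's hexagon head (24 mm across flats, 14 mm high, bare steel); at the start 60 mm above the bench and 18 mm above the cap's plate, through whose 35 mm hole it stands
- bolt1 (a joint): how far the right-hand bolt has sunk, m: 0 at the start for all three. A loose bolt gives way at about 3 N pressed straight down, goes down 8 mm (0.008) to its stop and stays there; a tight one does not sink more than about 1.5 mm. Exactly one of the three is loose, they look alike, and it may be any of them
- cap1_bar (a point): middle of the lifting bar of the right-hand bolt's cap: a round steel bar 12 mm thick, 52 mm long, parallel to the hinge (fixture y), held by a thin arm at each end (about 42 mm clear between them); 43 mm above the bench when the cap is shut, with nothing under it but the bed plate (top at 8 mm). 31 mm clear behind it to the rail, open in front
- cap1_hinge (a point): middle of the right-hand cap's hinge axis (parallel to fixture y), 39.5 mm above the bench and 107 mm behind the bar
- cap1 (a joint): opening of the right-hand cap, rad: 0 shut (plate level), grows as the bar is lifted up and over to the hinge side, stop at 1.3. The cap is a dark steel plate 64 x 56 x 5 mm of about 0.16 kg; it turns freely and falls shut when let go
- bolt2_head (a point): middle of the top face of the middle bolt's hexagon head (24 mm across flats, 14 mm high, bare steel); at the start 60 mm above the bench and 18 mm above the cap's plate, through whose 35 mm hole it stands
- bolt2 (a joint): how far the middle bolt has sunk, m: 0 at the start for all three. A loose bolt gives way at about 3 N pressed straight down, goes down 8 mm (0.008) to its stop and stays there; a tight one does not sink more than about 1.5 mm. Exactly one of the three is loose, they look alike, and it may be any of them
- cap2_bar (a point): middle of the lifting bar of the middle bolt's cap: a round steel bar 12 mm thick, 52 mm long, parallel to the hinge (fixture y), held by a thin arm at each end (about 42 mm clear between them); 43 mm above the bench when the cap is shut, with nothing under it but the bed plate (top at 8 mm). 31 mm clear behind it to the rail, open in front
- cap2_hinge (a point): middle of the middle cap's hinge axis (parallel to fixture y), 39.5 mm above the bench and 107 mm behind the bar
- cap2 (a joint): opening of the middle cap, rad: 0 shut (plate level), grows as the bar is lifted up and over to the hinge side, stop at 1.3. The cap is a dark steel plate 64 x 56 x 5 mm of about 0.16 kg; it turns freely and falls shut when let go
- bolt3_head (a point): middle of the top face of the left-hand bolt's hexagon head (24 mm across flats, 14 mm high, bare steel); at the start 60 mm above the bench and 18 mm above the cap's plate, through whose 35 mm hole it stands
- bolt3 (a joint): how far the left-hand bolt has sunk, m: 0 at the start for all three. A loose bolt gives way at about 3 N pressed straight down, goes down 8 mm (0.008) to its stop and stays there; a tight one does not sink more than about 1.5 mm. Exactly one of the three is loose, they look alike, and it may be any of them
- cap3_bar (a point): middle of the lifting bar of the left-hand bolt's cap: a round steel bar 12 mm thick, 52 mm long, parallel to the hinge (fixture y), held by a thin arm at each end (about 42 mm clear between them); 43 mm above the bench when the cap is shut, with nothing under it but the bed plate (top at 8 mm). 31 mm clear behind it to the rail, open in front
- cap3_hinge (a point): middle of the left-hand cap's hinge axis (parallel to fixture y), 39.5 mm above the bench and 107 mm behind the bar
- cap3 (a joint): opening of the left-hand cap, rad: 0 shut (plate level), grows as the bar is lifted up and over to the hinge side, stop at 1.3. The cap is a dark steel plate 64 x 56 x 5 mm of about 0.16 kg; it turns freely and falls shut when let go
- screwdriver_mid (a point): a loose screwdriver with a yellow handle, 200 mm long, lying in front of the fixture; bystander; point at its middle
- bush_mid (a point): a loose turned grey bush 24 mm across, 30 mm tall, left of the fixture; bystander; point at its middle
- v_block_mid (a point): a loose steel V-block 40 x 48 x 36 mm left of the fixture; bystander; point at its middle
- sand_block_mid (a point): a loose black rubber sanding block 42 x 70 x 30 mm, farther left of the fixture; bystander; point at its middle

How it is judged:
By the outcome, as a careful person would: the job done as asked, in the order asked, and still so for the second after the job is handed in, while the arm keeps its last pose, push and grip.
It also fails if it takes over 45 s, if anything falls off the work surface, if the arm or the gripper's body presses on something with over 40 N, if the wrist force passes 120 N, or if a joint passes its speed limit or range.

## Robot

A 6-joint arm with a two-finger parallel gripper is mounted at the origin on the work surface; the furniture and walls round the work are solid. World frame = base frame: x ahead of the robot, y to its left, z up, the work surface at z = 0. Lengths are in m, angles in rad, forces in N, time in s.
With the tool pointing down it reaches from about 0.25 to 0.775 m from the base axis. Payload 4 kg.
Tool frame: the origin (TCP) lies at the very end of the fingers, on their centre line; the grasp point (between the pads) lies 19 mm behind it; z points along the fingers, y is the line along which they close (so a half turn about z gives the same grasp; the last joint's range is limited). The gripper opens to 94 mm and grips with 3 to 60 N. Pads are 16 mm wide; open, the fingers measure 119 mm over their backs; the gripper's body (75 mm by 177 mm) begins 78 mm behind the grasp point.
Start: joints at [-1.278, 0.087, 1.371, -0, 1.684, -0.103], TCP at [0.212, -0.507, 0.206] pointing down, gripper open.
Joint ranges: [-3.1, 3.1], [-0.76, 2.03], [0.27, 2.55], [-1.08, 4.22], [0.17, 2.65], [-2.57, 2.57]. Speed limits (rad/s): [2.79, 2.79, 3.14, 3.14, 3.14, 3.14].

## Interface

Orientations are given as [roll, pitch, yaw] about the fixed x, y, z axes, in that order (R = Rz(yaw) Ry(pitch) Rx(roll)).
In Python, from bench import robot gives the robot as it stands. The module is installed in compiled form; this text tells all that it offers.
- The arm moves only by the tool move_arm, never from a script. Its argument "deltas" is one flat list of numbers, 7 for each row, row after row: the turn, a rotation vector about the tool's x, y, z in rad, then the shift along the tool's x, y, z in cm, then the closure, from -1 (fully open) to 1 (shut). A call has 1 to 8 rows; each row is the pose to reach, as a shift and turn from the pose commanded when the call began, along the tool's axes at that moment; what a row does not reach only later rows make up. A row lasts 1/10 s, in which the tool goes at most 50 mm and 8.59 degrees, less where a joint would pass 70% of its speed; a pose out of reach is approached as far as the arm can. A call with a gripper value outside its range is refused whole. The fingers move at their own pace and stop on an object; the grip force is fixed at half the most. Time passes only in rows, so rows that repeat a pose let the fingers close. It gives the time, the measured TCP pose, the force, the opening and the grip force at its end, in the units of the state.
- robot.get_obs(): the state, without advancing time (a new reading comes with each control period).
- robot.snapshot(name): name is "scene" or "top" or "wrist"; returns a dict with "image" (400x640x3 uint8, red, green, blue), "depth" (400x640 float32, m along the optical axis (not along the pixel's ray), 0 where there is no reading), "fov_y" (degrees; the focal length in pixels is half the picture's height over the tangent of half this angle, whatever the lens; pixels are square), "cx", "cy" (the principal point, pixels), "D" ([k1, k2, p1, p2, k3] as OpenCV has them; the pictures are not rectified), "origin" and "orientation" of the camera in the world; the wrist camera has in their place "T_tool_cam" (4x4, takes a point from camera to tool coordinates, whose origin is the TCP and whose axes are the flange's). Camera axes: x right, y up, looking along -z (the intrinsics and any distortion apply to the point x, -y, -z); pixel columns grow to the right and rows downward; lengths in m; the calibration is good to about 2 mm. A picture is of the moment at which its call begins: read the wrist's pose just before it.
- robot.close_job(): hands the job in; it is judged then, once.
The state is a dict: "time": time; "joint_positions": joint angles; "qvel": joint speeds; "joint_torque": joint torques, N m; "tool_pos": TCP position; "ee_rot": TCP orientation; "wrist_force": force on the tool from outside, world axes, zero at the start; "wrist_torque": the same for the moment, N m; "width": finger opening in m; "finger_force": force on a finger pad.
Only numpy, scipy, OpenCV 4.12 (cv2) and the standard library are available. Lean on these libraries where they do the work, as an engineer would, in place of code of your own. Each camera call takes 0.05 s, during which the arm holds its last target. There are 200 camera calls.

## Working session

There is one attempt and no reset: what is moved stays moved. The work goes in short steps, Python scripts to look and compute and a tool call to move; the robot and the scene stay as the last step left them, time stands still between calls to the robot, and variables do not carry over. Pictures are saved under pics/ and viewed, at most 10 in all, crops included, and the job is handed in when it is done.

Besides the shell and the picture viewer there is one more tool, called after "Call:" by a JSON object that holds its "api" and its "payload", one argument or row to a line. move_arm: Moves the arm, as the interface text tells. Its arguments: {"type":"object","properties":{"deltas":{"type":"array","items":{"type":"number"}}},"required":["deltas"]}

```bash
mkdir -p pics; cat > h.py <<'E'
import numpy as np, cv2
from bench import robot
from scipy.spatial.transform import Rotation as R
def snap(n):
    o=robot.get_obs(); s=robot.snapshot(n)
    f=200/np.tan(np.radians(s["fov_y"])/2)
    K=np.array([[f,0,s["cx"]],[0,f,s["cy"]],[0,0,1]])
    if n=="wrist":
        T=np.eye(4);T[:3,:3]=R.from_euler('xyz',o["ee_rot"]).as_matrix();T[:3,3]=o["tool_pos"];T=T@s["T_tool_cam"]
    else:
        T=np.eye(4);q=np.array(s["orientation"],float)
        T[:3,:3]=q if q.shape==(3,3) else R.from_euler('xyz',q).as_matrix() if q.size==3 else None
        T[:3,3]=s["origin"]
    return s,K,np.array(s["D"],float),T
def ray(uv,K,D,T):
    p=cv2.undistortPoints(np.array(uv,float).reshape(-1,1,2),K,D).reshape(-1,2)
    d=np.c_[p[:,0],-p[:,1],-np.ones(len(p))]
    return T[:3,3],d@T[:3,:3].T
def plane(uv,z,K,D,T):
    o,d=ray(uv,K,D,T); return o+d*((z-o[2])/d[:,2:])
def depthpts(uv,s,K,D,T):
    o,d=ray(uv,K,D,T); uv=np.array(uv,int).reshape(-1,2); return o+d*s["depth"][uv[:,1],uv[:,0]][:,None]
E
python3 - <<'E'
from h import *
print(robot.get_obs())
for n in("top","scene"):
    s,K,D,T=snap(n);cv2.imwrite(f"pics/{n}1.png",s["image"][:,:,::-1]);print(n,s["fov_y"],s["D"],s["origin"],s["orientation"],(s["depth"]>0).mean())
E
```

```text
{'time': 0.0, 'joint_positions': array([-1.27807589e+00,  8.79442024e-02,  1.37224304e+00,  1.56871548e-05,
        1.68355350e+00, -1.03118510e-01]), 'qvel': array([ 0.00047094, -0.00132936, -0.0003615 ,  0.00066659, -0.0007344 ,
        0.00076588]), 'joint_torque': array([ 4.89009781e-04, -3.40182924e+01, -3.02428436e+01,  7.18543259e-02,
        3.29327141e-02, -1.52680159e-04]), 'tool_pos': array([ 0.21190733, -0.50696162,  0.20431574]), 'ee_rot': array([-3.13945758e+00, -2.36623963e-04,  3.95840447e-01]), 'wrist_force': array([-0.36397671, -0.29826963,  0.07773193]), 'wrist_torque': array([ 0.05402337, -0.03911448,  0.00841877]), 'finger_force': 0.0, 'width': 0.0943798386073655}
top 44.87070043305387 [-0.13924464  0.          0.          0.          0.        ] [ 0.31088902 -0.1920612   0.92419052] [ 0.10881972 -0.00223721 -1.58927216] 0.99586328125
scene 54.91431954677955 [-0.01676798  0.          0.          0.          0.        ] [1.07881566 0.08497007 0.54307619] [9.76563657e-01 2.00997207e-03 2.01578237e+00] 0.99609375
```

View pics/top1.png

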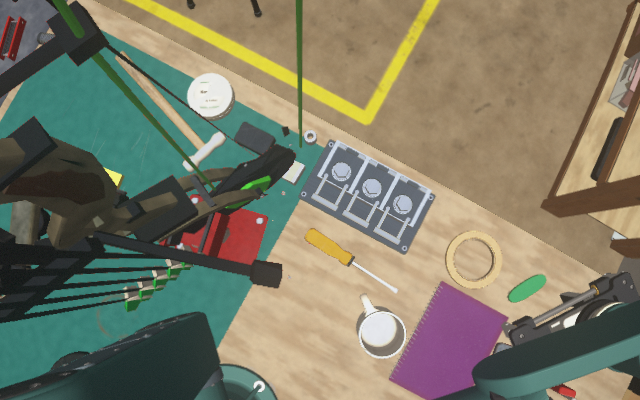

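View pics/scene1.png

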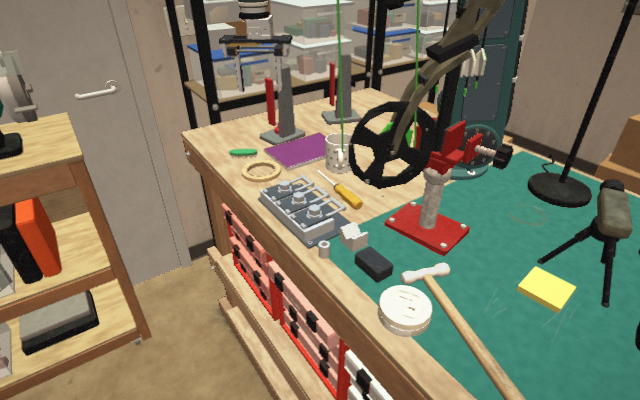

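The top view shows three hex heads at about (341,172), (372,187) and (403,204), with bars at (327,203), (358,217) and (389,234). The screwdriver lies in front at (350,260), and the bush (310,136) and V-block (293,172) are to the left. A green cable ends near (300,145). The scene view confirms the layout.

```bash
python3 - <<'E'
from h import *
np.set_printoptions(precision=4,suppress=True)
s,K,D,T=snap("top")
g=cv2.cvtColor(s["image"],cv2.COLOR_RGB2GRAY)
print("heads z60",plane([(341,172),(372,187),(403,204)],.06,K,D,T)); print("bars z49",plane([(327,205),(358,219),(389,236)],.047,K,D,T))
print("depth heads",depthpts([(341,172),(372,187),(403,204)],s,K,D,T))
print("cornerscrews",plane([(332,144),(432,198),(304,194),(404,249)],.008,K,D,T))
print("cable",depthpts([(299,20),(299,60),(300,100),(300,130),(300,140),(286,130)],s,K,D,T))
print("dark thing/vice",depthpts([(283,158),(260,185),(230,170),(268,274),(150,250),(293,172),(255,137),(330,245),(390,288),(382,325)],s,K,D,T))
# points above 0.1m in top view near fixture
v,u=np.mgrid[0:400:2,0:640:2];uv=np.c_[u.ravel(),v.ravel()]
P=depthpts(uv,s,K,D,T)
c=P[(P[:,2]>.08)&(P[:,0]>.2)&(P[:,0]<.65)&(P[:,1]<0.1)&(P[:,1]>-.6)]
H,_,_=np.histogram2d(c[:,0],c[:,1],bins=[np.arange(.2,.7,.05),np.arange(-.6,.15,.05)]);print(H.astype(int))
cr=cv2.resize(s["image"][125:265,285:450],None,fx=4.5,fy=4.5,interpolation=cv2.INTER_CUBIC);cv2.imwrite("pics/crop1.png",cr[:,:,::-1][:600,:800])
s,K,D,T=snap("scene")
print("scene heads",plane([(285,187),(299,200),(315,214)],.06,K,D,T))
print("cable",depthpts([(340,20),(341,60),(341,100),(341,120),(418,20),(417,80)],s,K,D,T))
E
```

```text
heads z60 [[ 0.4549 -0.2226  0.06  ]
 [ 0.4266 -0.2779  0.06  ]
 [ 0.3948 -0.333   0.06  ]]
bars z49 [[ 0.3968 -0.1963  0.047 ]
 [ 0.3702 -0.2521  0.047 ]
 [ 0.3382 -0.3076  0.047 ]]
depth heads [[ 0.4545 -0.2225  0.0625]
 [ 0.4264 -0.2778  0.0613]
 [ 0.3945 -0.3325  0.0631]]
cornerscrews [[ 0.5187 -0.2083  0.008 ]
 [ 0.4103 -0.398   0.008 ]
 [ 0.4224 -0.1531  0.008 ]
 [ 0.3142 -0.3406  0.008 ]]
cable [[ 0.4796 -0.1757  0.5931]
 [ 0.4776 -0.1719  0.5226]
 [ 0.4738 -0.1676  0.4219]
 [ 0.47   -0.1617  0.3083]
 [ 0.4682 -0.1591  0.2594]
 [ 0.4597 -0.1467  0.3496]]
dark thing/vice [[ 0.4572 -0.1289  0.1877]
 [ 0.4098 -0.0988  0.2296]
 [ 0.4248 -0.0637  0.2749]
 [ 0.2914 -0.1373  0.464 ]
 [ 0.3151 -0.0323  0.4896]
 [ 0.4606 -0.1343  0.0356]
 [ 0.5296 -0.0628  0.0322]
 [ 0.3244 -0.2006  0.0265]
 [ 0.2422 -0.3109  0.0158]
 [ 0.1727 -0.2954  0.0065]]
[[  83  135  351  638  859  700   39    0    0    0    0 1343  449   95]
 [ 144   57   42   46    0    0    0    0    0  204   25  449  778    2]
 [   0    0    0    0    0    0    0    0  273   44  149 1650  873   30]
 [   0    0    0    0    0    0    0    0    0  141 1190 2328   96    0]
 [   0    0    0    0    0    0    0    0    0  232  528   63    0    0]
 [   0    0    0    0    0    0    0    0  176   88    0    0    0    0]
 [   0    0    0    0    0    0    0    0    0    0    0    0    0    0]
 [   0    0    0    0    0    0    0    0    0    0    0    0    0    0]
 [   0    0    0    0    0    0    0    0    0    0    0    0    0    0]]
scene heads [[ 0.4133 -0.3256  0.06  ]
 [ 0.4481 -0.2693  0.06  ]
 [ 0.4811 -0.213   0.06  ]]
cable [[-0.5267 -0.5893  0.2769]
 [-0.1409 -0.4202  0.2192]
 [ 0.4727 -0.164   0.3147]
 [ 0.4736 -0.1625  0.2785]
 [ 0.3963 -0.0644  0.439 ]
 [ 0.3806 -0.0561  0.3386]]
```

View pics/crop1.png

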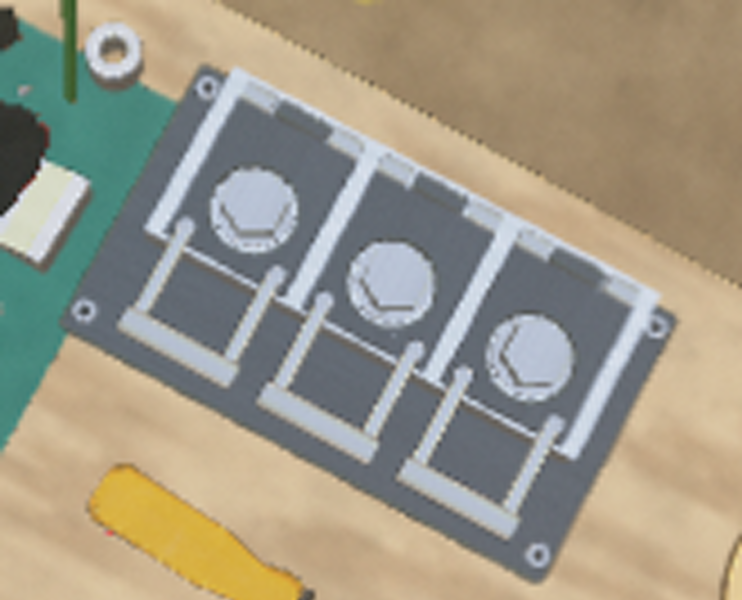

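```bash
python3 - <<'E'
from h import *
np.set_printoptions(precision=3,suppress=True,linewidth=200)
v,u=np.mgrid[0:400:2,0:640:2];uv=np.c_[u.ravel(),v.ravel()]
C=[]
for n in("top","scene"):
    s,K,D,T=snap(n);P=depthpts(uv,s,K,D,T);P=P[(s["depth"][uv[:,1],uv[:,0]]>0)];C.append(P)
    r=np.hypot(P[:,0],P[:,1]);a=np.degrees(np.arctan2(P[:,1],P[:,0]))
    m=(P[:,2]>.09)&(r<.85)&(r>.08)
    print(n)
    for lo in range(-72,8,4):
        k=m&(a>=lo)&(a<lo+4)
        if k.sum()>3:
            H={}
            for rr,z in zip(r[k],P[k,2]): H.setdefault(int(rr*10),[]).append(z)
            print(lo,{q:(len(z),round(min(z),2),round(max(z),2)) for q,z in sorted(H.items()) if len(z)>2})
E
```

```text
top
-72 {5: (57, np.float64(0.23), np.float64(0.5))}
-68 {3: (17, np.float64(0.09), np.float64(0.09)), 4: (102, np.float64(0.21), np.float64(0.35)), 5: (377, np.float64(0.2), np.float64(0.52)), 6: (249, np.float64(0.22), np.float64(0.35))}
-64 {2: (5, np.float64(0.09), np.float64(0.09)), 3: (12, np.float64(0.09), np.float64(0.57)), 4: (311, np.float64(0.3), np.float64(0.59)), 5: (270, np.float64(0.32), np.float64(0.57))}
-60 {2: (8, np.float64(0.09), np.float64(0.09)), 3: (537, np.float64(0.09), np.float64(0.58)), 4: (1340, np.float64(0.5), np.float64(0.59))}
-56 {3: (82, np.float64(0.09), np.float64(0.56))}
-28 {3: (126, np.float64(0.45), np.float64(0.47))}
-24 {3: (96, np.float64(0.45), np.float64(0.47)), 5: (60, np.float64(0.54), np.float64(0.62))}
-20 {0: (12, np.float64(0.14), np.float64(0.18)), 3: (70, np.float64(0.46), np.float64(0.47)), 4: (114, np.float64(0.15), np.float64(0.38)), 5: (96, np.float64(0.34), np.float64(0.62))}
-16 {0: (9, np.float64(0.16), np.float64(0.18)), 1: (56, np.float64(0.14), np.float64(0.41)), 3: (122, np.float64(0.24), np.float64(0.75)), 4: (1126, np
[... 1590 characters left out ...]
 (68, np.float64(0.28), np.float64(0.47))}
-16 {1: (4, np.float64(0.42), np.float64(0.45)), 4: (337, np.float64(0.12), np.float64(0.44))}
-12 {3: (89, np.float64(0.21), np.float64(0.43)), 4: (353, np.float64(0.13), np.float64(0.47))}
-8 {2: (8, np.float64(0.33), np.float64(0.45)), 3: (349, np.float64(0.13), np.float64(0.46)), 4: (184, np.float64(0.14), np.float64(0.36))}
-4 {2: (19, np.float64(0.2), np.float64(0.46)), 3: (570, np.float64(0.09), np.float64(0.47)), 4: (21, np.float64(0.33), np.float64(0.39))}
0 {2: (143, np.float64(0.2), np.float64(0.44)), 3: (600, np.float64(0.09), np.float64(0.47))}
4 {2: (202, np.float64(0.1), np.float64(0.44)), 3: (242, np.float64(0.14), np.float64(0.47))}
```

The heads measured at z = 0.06 agree with the depth (0.061–0.063), and their 63 mm spacing matches the given 64 mm. The fixture yaw is about -29°. A black knob at about (0.29, -0.14, 0.46) could obstruct the arm near bolt 3, so I'll start with bolt 1, fingers shut and closing axis along fixture x.

Call:
{"api": "move_arm", "payload": {
  "deltas": [0,0,-0.14,4,-1.5,0,1,0,0,-0.28,8,-3,0,1,0,0,-0.42,12,-4.5,0,1,0,0,-0.56,16,-6,0,1,0,0,-0.66,20,-7.5,0,1,0,0,-0.66,23.5,-9,0,1,0,0,-0.66,23.5,-9,0,1]
}}

```text
time: 1.0
tool_pos: [0.3968, -0.3306, 0.2056]
ee_rot: [3.141, -0.002, 1.062]
wrist_force: [-0.6, -0.2, -0.7]
width: 0.0413
finger_force: 0.0
```

```bash
python3 - <<'E'
from h import *
o=robot.get_obs();print(o["time"],o["tool_pos"],o["ee_rot"],o["joint_positions"],o["wrist_force"],o["width"])
s,K,D,T=snap("wrist");cv2.imwrite("pics/w1.png",s["image"][:,:,::-1]);print(np.array(s["T_tool_cam"]).round(3),K[0,0])
E
```

```text
1.0 [ 0.39680087 -0.33061768  0.20556372] [ 3.14102977e+00 -1.68129555e-03  1.06203064e+00] [-0.80568197  0.01218355  1.44889697  0.00178312  1.6804656  -0.29672061] [-0.55563472 -0.23071475 -0.68414572] 0.04134129927379007
[[-0.     0.958  0.288  0.085]
 [ 1.    -0.     0.001  0.001]
 [ 0.001  0.288 -0.958 -0.181]
 [ 0.     0.     0.     1.   ]] 300.9671268455095
```

View pics/w1.png

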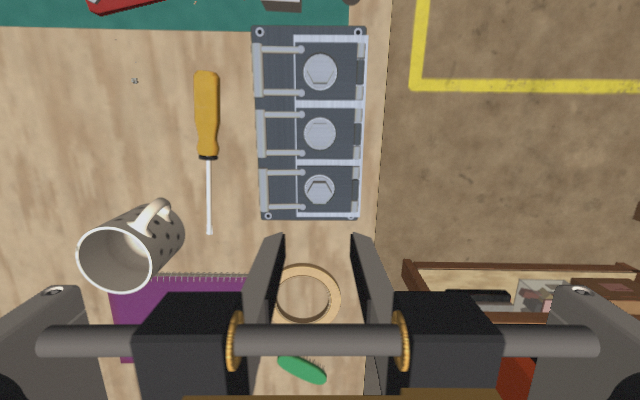

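The wrist view shows hex heads at (319,189), (319,133) and (319,72) for bolts 1, 2 and 3, with the bars at column ~262. The fixture is square with the picture, so the yaw is right.

```bash
python3 - <<'E'
from h import *
np.set_printoptions(precision=4,suppress=True)
s,K,D,T=snap("wrist")
h=[(319,188),(319,132),(319.5,71)]
P=plane(h,.06,K,D,T);print("heads",P, np.linalg.norm(np.diff(P,axis=0),axis=1)); print(depthpts(h,s,K,D,T)[:,2])
B=plane([(265,189),(263,132),(259.5,70)],.049,K,D,T);print("bars",B)
print("corners",plane([(267,215.5),(353,215.5),(260,31.5),(358,31.5)],.008,K,D,T))
o=robot.get_obs();tp=np.array(o["tool_pos"]);Rt=R.from_euler('xyz',o["ee_rot"]).as_matrix()
print("head in tool cm",(P-tp)@Rt*100, (B-tp)@Rt*100)
g=cv2.cvtColor(s["image"],cv2.COLOR_RGB2GRAY)[40:225,240:380]
cv2.imwrite("pics/w1c.png",cv2.resize(g,None,fx=3.2,fy=3.2,interpolation=cv2.INTER_CUBIC))
E
```

```text
heads [[ 0.3978 -0.3324  0.06  ]
 [ 0.4276 -0.279   0.06  ]
 [ 0.4571 -0.2273  0.06  ]] [0.0611 0.0595]
[0.0611 0.0612 0.0598]
bars [[ 0.3414 -0.3054  0.049 ]
 [ 0.3739 -0.2498  0.049 ]
 [ 0.4042 -0.1952  0.049 ]]
corners [[ 0.3127 -0.3433  0.008 ]
 [ 0.4126 -0.3993  0.008 ]
 [ 0.422  -0.1544  0.008 ]
 [ 0.5176 -0.208   0.008 ]]
head in tool cm [[ 0.2726  0.2463 14.5465]
 [ 6.3871  0.2238 14.5417]
 [12.3378  0.2518 14.5369]] [[-0.1427 -5.9926 15.6478]
 [ 6.2963 -5.8983 15.6427]
 [12.5409 -5.9375 15.6377]]
```

View pics/w1c.png

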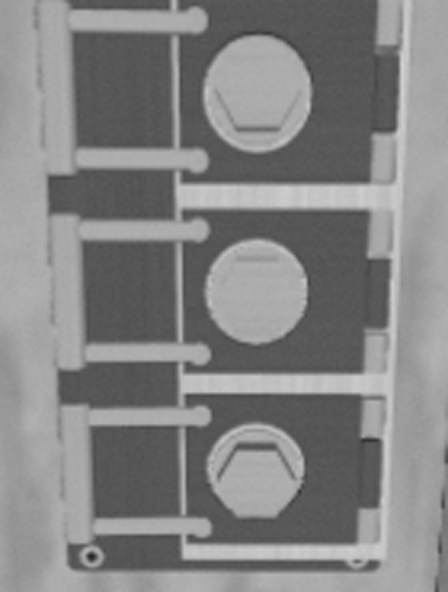

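Call:
{"api": "move_arm", "payload": {
  "deltas": [0,0,0,0,0.2,4,1,0,0,0,0,0.2,8,1,0,0,0,0,0.2,12,1,0,0,0,0,0.2,13.5,1,0,0,0,0,0.2,13.5,1]
}}

```text
time: 1.6
tool_pos: [0.3929, -0.3343, 0.0669]
ee_rot: [-3.134, -0.002, 1.053]
wrist_force: [1.2, 0.0, 0.9]
width: 0.0006
finger_force: 0.0
```

Call:
{"api": "move_arm", "payload": {
  "deltas": [0,0,0,0,0,0.4,1,0,0,0,0,0,0.8,1,0,0,0,0,0,1.0,1]
}}

```text
time: 1.9
tool_pos: [0.3964, -0.3358, 0.0617]
ee_rot: [3.139, 0.001, 1.055]
wrist_force: [-0.2, 0.3, -0.1]
width: 0.0005
finger_force: 0.0
```

Call:
{"api": "move_arm", "payload": {
  "deltas": [0,0,0,0,0,0.2,1,0,0,0,0,0,0.2,1]
}}

```text
time: 2.1
tool_pos: [0.3963, -0.3355, 0.0593]
ee_rot: [3.14, 0.001, 1.056]
wrist_force: [-0.3, -0.7, 1.0]
width: 0.0002
finger_force: 0.5
```

Call:
{"api": "move_arm", "payload": {
  "deltas": [0,0,0,0,0,0.2,1,0,0,0,0,0,0.2,1]
}}

```text
time: 2.3
tool_pos: [0.3963, -0.3354, 0.057]
ee_rot: [3.14, 0.001, 1.056]
wrist_force: [-0.0, -1.3, 2.4]
width: 0.0005
finger_force: 0.9
```

Call:
{"api": "move_arm", "payload": {
  "deltas": [0,0,0,0,0,0.2,1,0,0,0,0,0,0.2,1]
}}

```text
time: 2.5
tool_pos: [0.3962, -0.3352, 0.0546]
ee_rot: [3.14, 0.0, 1.056]
wrist_force: [0.6, -1.3, 2.0]
width: 0.0004
finger_force: 1.0
```

Call:
{"api": "move_arm", "payload": {
  "deltas": [0,0,0,0,0,0.2,1,0,0,0,0,0,0.2,1]
}}

```text
time: 2.7
tool_pos: [0.3961, -0.3349, 0.0523]
ee_rot: [3.141, -0.0, 1.056]
wrist_force: [1.0, -0.0, 3.5]
width: 0.0003
finger_force: 0.9
```

Call:
{"api": "move_arm", "payload": {
  "deltas": [0,0,0,0,0,0.2,1,0,0,0,0,0,0.2,1]
}}

```text
time: 2.9
tool_pos: [0.3961, -0.3349, 0.0522]
ee_rot: [3.141, 0.0, 1.056]
wrist_force: [-1.0, 2.0, 10.0]
width: 0.0003
finger_force: 4.7
```

Bolt 1 gave way at about 3 N, sank to z = 0.052 (8 mm) and then hit its stop at 10 N, so it is the loose one. Next I'll back off and line up over its bar with the fingers partly open.

Call:
{"api": "move_arm", "payload": {
  "deltas": [0,0,0,0,0,-4,1,0,0,0,0,0,-8,0.36,0,0,0,0.4,-3,-8,0.36,0,0,0,0.4,-6.3,-8,0.36,0,0,0,0.4,-6.3,-8,0.36,0,0,0,0.4,-6.3,-8,0.36]
}}

```text
time: 3.5
tool_pos: [0.3427, -0.2996, 0.1299]
ee_rot: [-3.141, -0.001, 1.056]
wrist_force: [-0.4, -0.3, -0.6]
width: 0.0298
finger_force: 0.0
```

```bash
python3 - <<'E'
from h import *
np.set_printoptions(precision=4,suppress=True)
o=robot.get_obs();print(o["tool_pos"],o["ee_rot"],o["width"])
tp=np.array(o["tool_pos"]);Rt=R.from_euler('xyz',o["ee_rot"]).as_matrix()
s,K,D,T=snap("wrist");cv2.imwrite("pics/w2.png",s["image"][:,:,::-1])
# everything in tool frame (cm) from depth, for points at bar height in front of the rail
v,u=np.mgrid[0:400,0:640];uv=np.c_[u.ravel(),v.ravel()];P=depthpts(uv,s,K,D,T);Q=(P-tp)@Rt*100
m=(P[:,2]>.036)&(P[:,2]<.056)&(Q[:,1]>-2.5)&(Q[:,1]<2.5)&(Q[:,0]<12)&(Q[:,0]>-4)
q=Q[m];p=P[m];
H,xe=np.histogram(q[:,0],np.arange(-4,12.1,.4))
for i in range(len(H)):
    k=(q[:,0]>=xe[i])&(q[:,0]<xe[i+1])
    if k.sum()>2: print(round(xe[i],1),k.sum(),q[k,1].min().round(2),np.median(q[k,1]).round(2),q[k,1].max().round(2),p[k,2].max().round(4))
E
```

```text
[ 0.3427 -0.2996  0.1299] [-3.1408 -0.0008  1.0556] 0.029753721686859462
-3.2 24 -0.47 0.15 1.44 0.0515
-2.8 113 -0.56 0.76 2.47 0.0519
-2.4 134 -0.56 0.95 2.48 0.052
-2.0 50 -0.56 0.01 0.57 0.0518
-1.6 53 -0.56 0.01 0.57 0.0518
-1.2 52 -0.55 0.01 0.57 0.0521
-0.8 53 -0.55 0.01 0.56 0.052
-0.4 52 -0.55 0.01 0.56 0.0519
-0.0 56 -0.55 0.01 0.56 0.052
0.4 56 -0.54 0.01 0.56 0.0516
0.8 55 -0.54 0.01 0.55 0.0525
1.2 118 -0.54 0.73 2.48 0.0515
1.6 164 -0.54 1.0 2.47 0.0517
2.0 44 -0.53 0.01 0.55 0.0513
3.2 28 -0.52 0.01 0.54 0.0515
3.6 153 -0.52 0.98 2.5 0.0522
4.0 137 -0.52 0.81 2.49 0.0521
4.4 60 -0.52 0.01 0.53 0.0522
4.8 62 -0.52 0.01 0.53 0.0525
5.2 59 -0.51 0.01 0.53 0.0521
5.6 59 -0.51 0.01 0.53 0.0524
6.0 65 -0.51 0.01 0.53 0.0521
6.4 68 -0.59 0.01 0.53 0.0523
6.8 70 -0.59 -0.03 0.52 0.052
7.2 70 -0.59 -0.03 0.52 0.0521
7.6 173 -0.59 0.85 2.47 0.0528
8.0 159 -0.58 0.77 2.48 0.052
8.4 12 -0.49 0.05 0.51 0.0515
9.6 76 -0.57 0.22 2.42 0.0515
10.0 195 -0.57 0.91 2.49 0.0528
10.4 150 -0.56 0.5 2.48 0.0519
10.8 78 -0.56 0.01 0.59 0.0524
11.2 83 -0.56 0.01 0.58 0.0524
11.6 78 -0.56 0.01 0.58 0.0526
```

View pics/w2.png

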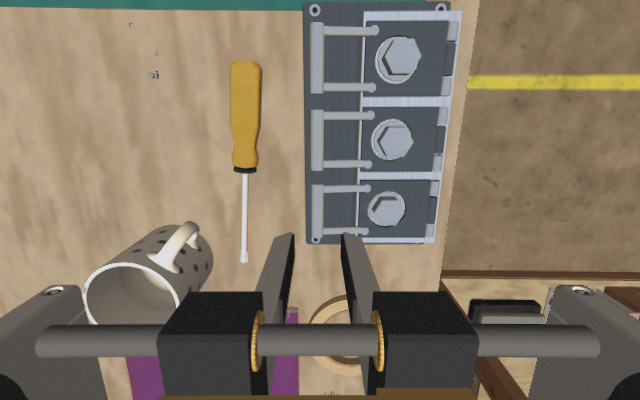

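The wrist view shows bolt 1's head at (387,208), clearly lower than the other two. Bar 1 is centred at tool x -0.5 cm, y 0.0, with the fingers straddling its line. I'll descend now.

Call:
{"api": "move_arm", "payload": {
  "deltas": [0,0,0,-0.5,0,3,0.36,0,0,0,-0.5,0,6,0.36,0,0,0,-0.5,0,8,0.36,0,0,0,-0.5,0,9.5,0.36,0,0,0,-0.5,0,10.5,0.36,0,0,0,-0.5,0,10.5,0.36]
}}

```text
time: 4.15
tool_pos: [0.3402, -0.304, 0.0237]
ee_rot: [-3.138, -0.001, 1.056]
wrist_force: [0.0, -0.2, 0.5]
width: 0.0301
finger_force: 0.0
```

Call:
{"api": "move_arm", "payload": {
  "deltas": [0,0,0,0,0,0,1,0,0,0,0,0,0,1,0,0,0,0,0,0,1,0,0,0,0,0,0,1]
}}

```text
time: 4.55
tool_pos: [0.3396, -0.3044, 0.0264]
ee_rot: [-3.139, 0.001, 1.056]
wrist_force: [-5.0, 2.6, 4.9]
width: 0.0112
finger_force: 30.0
```

Call:
{"api": "move_arm", "payload": {
  "deltas": [0,0,0,0,0.05,-0.93,1,0,0,0,0,0.22,-1.85,1,0,0,0,0,0.45,-2.8,1,0,0,0,0,0.76,-3.64,1,0,0,0,0,0.76,-3.64,1]
}}

```text
time: 5.05
tool_pos: [0.3459, -0.308, 0.0634]
ee_rot: [-3.138, 0.001, 1.056]
wrist_force: [-7.6, 3.3, 1.2]
width: 0.0112
finger_force: 30.0
```

Call:
{"api": "move_arm", "payload": {
  "deltas": [0,0,0,0,0.4,-0.85,1,0,0,0,0,0.8,-1.66,1,0,0,0,0,1.3,-2.45,1,0,0,0,0,1.87,-3.16,1,0,0,0,0,2.5,-3.85,1,0,0,0,0,3.2,-4.43,1,0,0,0,0,3.2,-4.43,1]
}}

```text
time: 5.75
tool_pos: [0.3736, -0.3236, 0.1098]
ee_rot: [-3.138, 0.001, 1.056]
wrist_force: [-11.3, 5.9, 11.8]
width: 0.0109
finger_force: 30.0
```

```bash
python3 - <<'E'
from h import *
np.set_printoptions(precision=4,suppress=True)
o=robot.get_obs();print(o["tool_pos"],o["wrist_force"],o["width"])
a=snap("wrist")[0]["image"];b=snap("scene")[0]["image"][120:280,220:420]
cv2.imwrite("pics/w3.png",np.vstack([a[:240,:,::-1],cv2.resize(b,(400,320))[:,:,::-1][:, :].repeat(1,0) if 0 else np.pad(cv2.resize(b,(400,320))[:,:,::-1],((0,0),(0,240),(0,0)))]))
E
```

```text
[ 0.3736 -0.3236  0.1098] [-11.2664   5.8936  11.8444] 0.010913343475447037
```

View pics/w3.png

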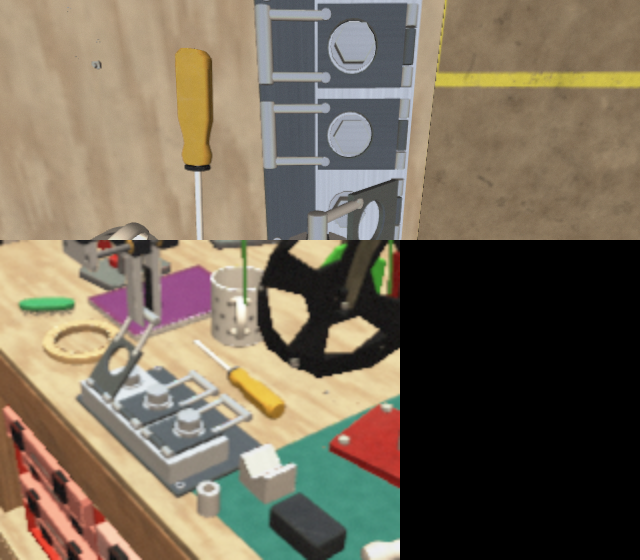

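Cap 1 stands open at about 50° (the bar has risen 83 mm), caps 2 and 3 are shut and the bystanders have not moved. I'll ease the radial push slightly, then hold.

Call:
{"api": "move_arm", "payload": {
  "deltas": [0,0,0,0,-0.1,-0.1,1,0,0,0,0,-0.1,-0.1,1,0,0,0,0,-0.1,-0.1,1,0,0,0,0,-0.1,-0.1,1]
}}

```text
time: 6.25
tool_pos: [0.3731, -0.3233, 0.1094]
ee_rot: [-3.14, 0.001, 1.056]
wrist_force: [-8.2, 3.5, 6.1]
width: 0.0109
finger_force: 30.0
```

```bash
python3 -c "
from bench import robot
print(robot.close_job())"
```

```text
the job is handed in; nothing more can be done
None
```

Bolt 1, the right-hand one, is the loose one: it sank 8 mm to its stop when tapped. Its cap is held open at about 50° by the bar, caps 2 and 3 are shut, the things around the fixture look undisturbed, and the job is handed in.

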